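Fill the cheese crate from the dairy pail

TASK

The steel pail holds four little ball cheeses. Carry it upright by the wooden grip of its bail to the low side of the wooden display crate and stand it on the counter close to the middle of that side, with its tipping handle pointing straight away from the crate; let go, take the wooden grip of the tipping handle at its bottom rim instead, and tip the pail over the low side so that all the cheeses roll into the crate and none lands on the counter. Then stand the empty pail upright on the counter again, leave it, and do not disturb the other goods.

Things in the scene. Friction and masses are not known exactly. Their poses are not given: they have to be found in the camera images.
- pail: steel pail, 115 mm high, 124 mm across at the foot, 160 at the rim (166 over its bead); wall 3, inner floor 10 mm up; about 0.85 kg full. Origin: centre of the foot, z up. Its +x is the pouring side, the tipping handle on -x, the bail's ears at +-y, 107 mm up. Hung freely by the tipping handle it turns until its axis is 100 to 105 degrees from upright, mouth to +x and a little down
- bail (a joint): swing of the pail's wire bail about the ears (rad): 0 is straight up over the mouth, positive leans to the pail's +x side, limits +-1.25. Its pivots are slightly stiff (about 0.04 N m), so it stays where it is left; once lifted the pail hangs within about 6 degrees of upright
- bail_point (a point): centre of the wooden grip of the bail: an 80 mm long, 18 mm thick roller parallel to the pail's y axis that spins freely on the wire, 95 mm from the line of the ears (so 202 mm above the pail's foot when the bail stands straight up). Only the position matters
- tip_point (a point): centre of the wooden grip of the tipping handle at the bottom rim: 76 mm long, 16 mm thick roller parallel to the pail's y that spins freely, on two arms 116 mm from the pail's axis towards -x and 30 mm above the foot; about 40 mm free between it and the wall, but the rim overhangs to 33 mm from its middle: lean the gripper's body away from the pail
- crate: fixed open wooden display crate, 210 mm (its x) by 260 mm (its y) outside, boards 9 to 10 mm thick, floor top 12 mm up; the -x side is the low pouring side, top edge 50 mm above the counter, the other sides and the corner battens 86 mm; 224 mm clear between the battens at the low side. Origin: centre of its underside, z up
- lip (a point): middle of the outer top edge of the crate's low side, 50 mm above the counter, 105 mm from the crate's origin along its -x. The pail's wall leans and pivots on this edge when it is tipped
- cheese_0_mid (a point): centre of one of the four equal yellow waxed ball cheeses, 53 mm across, 85 g, loose in the pail at the start
- cheese_1_mid (a point): centre of one of the four equal yellow waxed ball cheeses, 53 mm across, 85 g, loose in the pail at the start
- cheese_2_mid (a point): centre of one of the four equal yellow waxed ball cheeses, 53 mm across, 85 g, loose in the pail at the start
- cheese_3_mid (a point): centre of one of the four equal yellow waxed ball cheeses, 53 mm across, 85 g, loose in the pail at the start
- cheese_0: the same cheese; origin on its lower pole as it first lies
- cheese_1: the same cheese; origin on its lower pole as it first lies
- cheese_2: the same cheese; origin on its lower pole as it first lies
- cheese_3: the same cheese; origin on its lower pole as it first lies
- bail_grip: the bail's wooden roller (see bail_point)
- tip_grip: the tipping handle's wooden roller (see tip_point)
- mustard: bystander: jar of mustard, 72 mm across, 94 mm high, beyond the work; origin under its centre
- wedge: bystander: wrapped cheese wedge, 118x78x63 mm; origin under its centre
- price_card: bystander: small slate price card in a wooden foot, 24x70x64 mm; origin under its centre
There are look-alikes about, which are no part of the job. Leave any red or turquoise look-alike of the cheese_3 alone.

How it is judged (in metres and radians):
On the way, in this order (a step that is already met when the one before it is completed fails the run):
1. the pail is lifted clear of the counter by the grip of its bail, upright (height (world z) of pail above 0.012 m and angle between pail's own z axis and vertical below 0.4 rad and contact force between the fingers and bail_grip above 1 N), for 0.2 s.
2. it stands upright on the counter at the crate's low side (foot centre within 140 mm in front of it and 50 mm of its middle), tipping handle away from the crate within 17 degrees, and is let go (height (world z) of pail below 0.004 m and angle between pail's own z axis and vertical below 0.05 rad and x of pail in the frame of lip between -0.14 and -0.05 m and y of pail in the frame of lip between -0.05 and 0.05 m and x of tip_point in the frame of crate below -0.25 m and angle between the x axis of pail and the x axis of crate, either way round below 0.3 rad and contact force between each of the arm, the fingers and pail below 0.1 N), for 0.2 s.
3. held by the grip of the tipping handle it is tipped onto its side (over 80 degrees), mouth over the crate (angle between pail's own z axis and vertical above 1.4 rad and contact force between the fingers and tip_grip above 0.5 N and x of pail in the frame of lip above -0.16 m), for 0.2 s.
At the end, for the whole second after the job is handed in: All four cheeses lie at rest inside the crate (centres within its walls and less than 100 mm above the counter); the pail stands empty and upright (within 3 degrees, foot within 4 mm of the counter) at rest, released (height (world z) of pail below 0.004 m and angle between pail's own z axis and vertical below 0.05 rad and linear speed of each of pail, cheese_0, cheese_1, cheese_2, cheese_3 below 0.03 m/s and contact force between the fingers and pail below 0.1 N and x of cheese_0_mid in the frame of crate between -0.1 and 0.1 m and y of cheese_0_mid in the frame of crate between -0.125 and 0.125 m and z of each of cheese_0_mid, cheese_1_mid, cheese_2_mid, cheese_3_mid in the frame of crate below 0.1 m and x of cheese_1_mid in the frame of crate between -0.1 and 0.1 m and y of cheese_1_mid in the frame of crate between -0.125 and 0.125 m and x of cheese_2_mid in the frame of crate between -0.1 and 0.1 m and y of cheese_2_mid in the frame of crate between -0.125 and 0.125 m and x of cheese_3_mid in the frame of crate between -0.1 and 0.1 m and y of cheese_3_mid in the frame of crate between -0.125 and 0.125 m); the robot touches nothing.
It fails at once if a cheese falls onto the counter or the floor (height (world z) of any of cheese_0_mid, cheese_1_mid, cheese_2_mid, cheese_3_mid below 0.03 m).
It fails at once if the mustard jar is pushed more than 30 mm or tipped (distance of mustard from where it was at the start of the episode above 0.03 m or angle between mustard's own z axis and vertical above 0.35 rad).
It fails at once if the cheese wedge is pushed more than 30 mm or tipped (distance of wedge from where it was at the start of the episode above 0.03 m or angle between wedge's own z axis and vertical above 0.35 rad).
It fails at once if the price card is pushed more than 30 mm or tipped (distance of price_card from where it was at the start of the episode above 0.03 m or angle between price_card's own z axis and vertical above 0.35 rad).
It also fails if it takes over 72 s, if anything falls off the work surface, if the arm or the gripper's body presses on something with over 40 N, if the wrist force passes 120 N, or if a joint passes its speed limit or range.

ROBOT

A 7-joint arm with a two-finger parallel gripper is mounted at the origin on a cart in front of the work surface, level with it; the furniture and walls round the work are solid. World frame = base frame: x ahead of the robot, y to its left, z up, the work surface at z = 0. Lengths are in m, angles in degrees, forces in N, time in s.
With the tool pointing down it reaches from about 0.4 to 0.9 m from the base axis. Payload 5.5 kg.
Tool frame: the origin (TCP) lies at the very end of the fingers, on their centre line; the grasp point (between the pads) lies pinch_z behind it (pinch_z is the distance from the TCP to the grasp point, in m); z points along the fingers, y is the line along which they close (so a half turn about z gives the same grasp; the last joint's range is limited). The gripper opens to 85 mm and grips with 20 to 120 N. Pads are 22 mm wide; open, the fingers measure 114 mm over their backs; the gripper's body (76 mm by 85 mm) begins 54 mm behind the grasp point. The pads swing forward as they close: fully open they stand 13 mm farther back than shut.
Start: joints at [-54.935, 28.699, -24.465, 88.831, 12.651, 65.22, -12.049], TCP at [0.222, 0.611, 0.231] pointing down, gripper open.
Joint ranges: [-164.97, 164.97], [-17.58, 116.51], [-87.97, 89.64], [11.32, 138.91], [-80.73, 260.73], [10.89, 115.49], [-147.41, 147.41]. Speed limits (degrees/s): [147.25, 147.25, 180, 180, 180, 180, 180].

INTERFACE

Orientations are given as [roll, pitch, yaw] about the fixed x, y, z axes, in that order (R = Rz(yaw) Ry(pitch) Rx(roll)).
In Python, from workcell import read_state, snapshot, close_job, pinch_z gives the robot as it stands.
- The arm moves only by the tool arm_command, never from a script. Its argument "targets" is a list of rows, each an object with "fingers": the opening, from 0 (shut) to 1 (fully open); "translation": the shift along the tool's x, y, z in mm, a list of three; "angular": the turn, a rotation vector about the tool's x, y, z in degrees, a list of three. In form: [{"fingers": fingers, "translation": [dx, dy, dz], "angular": [wx, wy, wz]}, ...]. A call has exactly 10 rows; each row is the pose to reach, as a shift and turn from the pose commanded when the call began, along the tool's axes at that moment; what a row does not reach only later rows make up. A row lasts 1/10 s, in which the tool goes at most 50 mm and 8.59 degrees, less where a joint would pass 70% of its speed; a pose out of reach is approached as far as the arm can. A call with a gripper value outside its range is refused whole. The fingers move at their own pace and stop on an object; "newtons" is the grip in N (left out, the last holds). Time passes only in rows, so rows that repeat a pose let the fingers close, or fill a call up. It gives the time, the measured TCP pose, the force and the opening at its end, in the units of the state.
- read_state(): the state, without advancing time (a new reading comes with each control period).
- snapshot(name): name is "scene" or "top"; returns a dict with "pixels" (384x512x3 uint8, red, green, blue), "range_z" (384x512 float32, m along the optical axis (not along the pixel's ray), 0 where there is no reading), "fx", "fy", "cx", "cy" (pixels), "eye" and "orientation" of the camera in the world. Camera axes: x right, y up, looking along -z (the intrinsics and any distortion apply to the point x, -y, -z); pixel columns grow to the right and rows downward; lengths in m; the calibration is good to about 2 mm. A picture is of the moment at which its call begins.
- close_job(): hands the job in, once; it reports no verdict.
The state is a dict: "time_s": time; "q": joint angles; "qd": joint speeds; "effort": joint torques, N m; "ee_pos": TCP position; "eef_rot": TCP orientation; "ft_force": force on the tool from outside, world axes, zero at the start; "moment": the same for the moment, N m; "finger_gap": opening from 0.0 (shut) to 1.0 (fully open).
Only numpy, scipy, OpenCV 4.12 (cv2) and the standard library are available. Lean on these libraries where they do the work, as an engineer would, in place of code of your own. Each camera call takes 0.05 s, during which the arm holds its last target. There are 200 camera calls.

## Working session

There is one attempt and no reset: what is moved stays moved. The work goes in short steps, Python scripts to look and compute and a tool call to move; the robot and the scene stay as the last step left them, time stands still between calls to the robot, and variables do not carry over. Pictures are saved under pics/ and viewed, on a budget of 10 in all, crops included, one or two more only if the job needs it, and the job is handed in when it is done.

Besides the shell and the picture viewer there is one more tool, called by a JSON object that holds its "name" and its "arguments", one argument or row to a line. arm_command: Moves the arm, as the interface text tells. Its arguments: {"type":"object","properties":{"targets":{"type":"array"},"newtons":{"type":"number"}},"required":["targets"]}

```bash
ls; mkdir -p pics; python3 - <<'E'
from workcell import read_state, snapshot, pinch_z
import cv2,numpy as np
print(pinch_z, read_state())
for n in("scene","top"):
    s=snapshot(n); np.savez(f'{n}0.npz',**{k:np.array(v) for k,v in s.items()})
    cv2.imwrite(f'pics/{n}0.png',s["pixels"][:,:,::-1]); print({k:v for k,v in s.items() if k not in("pixels","range_z")})
a=cv2.imread('pics/scene0.png');b=cv2.imread('pics/top0.png')
E
```

```text
pics
0.0187 {'time_s': 0.0, 'q': array([-54.93458838,  28.75466546, -24.45277287,  88.8928231 ,
        12.65033961,  65.21843885, -12.04791169]), 'qd': array([ 0.11794764, -0.10911748,  0.03383161,  0.01483726, -0.04060206,
       -0.00984632, -0.02197131]), 'effort': array([ 3.29168470e-04, -5.69523704e+01, -5.81596836e+00, -2.80932069e+01,
        1.06297698e-02,  1.18732548e-02,  1.70525669e-05]), 'ee_pos': array([0.22195731, 0.61018388, 0.23023926]), 'eef_rot': array([-1.79887453e+02, -4.40432887e-03,  1.60018891e+02]), 'ft_force': array([-0.87920828,  0.29926048,  0.83166979]), 'moment': array([ 0.01964291, -0.01508914,  0.03527584]), 'finger_gap': 0.9999127189371889}
{'fx': 350.7917340685064, 'fy': 350.7917340685064, 'cx': 261.872016164076, 'cy': 192.8876543332212, 'eye': array([-0.09291448, -0.41705522,  0.88766658]), 'orientation': array([ 4.55007252e+01,  4.73758839e-02, -6.22844495e+01])}
{'fx': 475.76754757951716, 'fy': 475.76754757951716, 'cx': 250.75889223577445, 'cy': 193.7874699731762, 'eye': array([ 0.15242656, -0.23465744,  1.65995806]), 'orientation': array([ 16.85880743,  -0.45307972, -63.60066806])}
```

View pics/scene0.png

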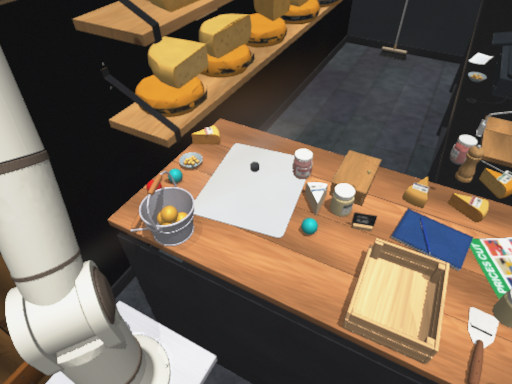

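View pics/top0.png

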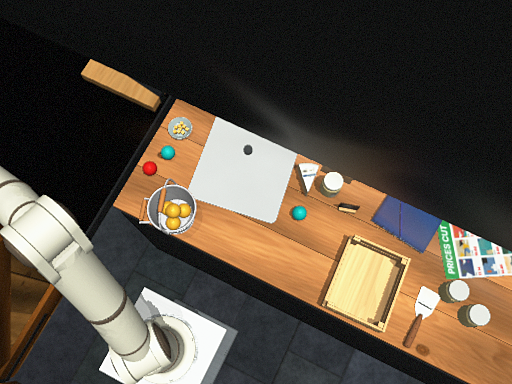

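Top view: pail at about (171,209), with yellow cheeses inside, the bail grip near (162,198) and the tipping handle near (144,210). The crate is at (367,283). The turquoise balls at (168,153) and (299,213) and the red one at (150,168) are look-alikes outside the pail. Next: one enlarged composite and metric points.

```bash
cat > h.py <<'E'
import numpy as np,cv2
from scipy.spatial.transform import Rotation as R
from workcell import read_state,snapshot,pinch_z
def cloud(s):
    h,w=s["range_z"].shape; u,v=np.meshgrid(np.arange(w),np.arange(h)); z=s["range_z"]
    p=np.stack([(u-s["cx"])/s["fx"]*z,-(v-s["cy"])/s["fy"]*z,-z],-1)
    P=p@R.from_euler('xyz',s["orientation"],degrees=True).as_matrix().T+s["eye"]
    P[z==0]=np.nan; return P
E
python3 - <<'E'
from h import *
S={n:dict(np.load(n+'0.npz')) for n in("scene","top")}
P={n:cloud(S[n]) for n in S}
for n,b in(("scene",(130,170,200,245)),("top",(135,175,205,240))):
    x0,y0,x1,y1=b; p=P[n][y0:y1,x0:x1]; im=S[n]["pixels"][y0:y1,x0:x1]
    hsv=cv2.cvtColor(im,cv2.COLOR_RGB2HSV)
    m=((hsv[...,0]<16)&(hsv[...,1]>110)&(hsv[...,2]>90)&(p[...,2]>.012)).astype(np.uint8)
    k,l,st,c=cv2.connectedComponentsWithStats(m)
    for i in range(1,k):
        if st[i,4]>8: q=p[l==i]; print(n,st[i],c[i]+[x0,y0],np.nanmedian(q,0).round(3),np.nanmin(q,0).round(3),np.nanmax(q,0).round(3))
    m=((hsv[...,0]>=16)&(hsv[...,0]<28)&(hsv[...,1]>150)&(p[...,2]>.03)); print('cheese',np.nanmedian(p[m],0))
for n,b in(("top",(310,225,420,340)),):
    x0,y0,x1,y1=b; p=P[n][y0:y1,x0:x1]
    for lo,hi in((.042,.056),(.079,.095)):
        q=p[(p[...,2]>lo)&(p[...,2]<hi)]; r=cv2.minAreaRect(q[:,:2].astype(np.float32)); print(lo,len(q),np.median(q,0),r,cv2.boxPoints(r).round(3).tolist())
    p0=p[(p[...,2]>.006)&(p[...,2]<.02)];print('floor',np.median(p0,0),np.ptp(p0,0))
t=P["top"]
q=t[175:240,135:205]; q=q[(q[...,2]>.105)&(q[...,2]<.122)]; (cx,cy),r=cv2.minEnclosingCircle(q[:,:2].astype(np.float32)); print('rim',cx,cy,r)
c=[cv2.resize(S[n]["pixels"][y0:y1,x0:x1],(398,420),interpolation=cv2.INTER_CUBIC) for n,(x0,y0,x1,y1) in (("scene",(130,165,206,245)),("top",(133,170,209,250)))]
d=cv2.resize(S["top"]["pixels"][225:340,310:420],(380,400),interpolation=cv2.INTER_CUBIC)
cv2.imwrite('pics/c1.png',np.hstack(c)[:,:,::-1])
E
```

```text
scene [ 16   4  16  20 196] [153.71428571 184.0255102 ] [0.429 0.199 0.206] [0.374 0.178 0.027] [0.547 0.366 0.214]
scene [ 1 43 10 16 74] [135.40540541 221.5       ] [0.368 0.282 0.038] [0.344 0.273 0.03 ] [0.4   0.3   0.043]
cheese [0.40858524 0.16823005 0.08295483]
top [ 23  13   8  24 122] [161.55737705 199.62295082] [0.408 0.196 0.207] [0.371 0.18  0.046] [0.447 0.233 0.215]
top [ 4 25  7 21 89] [142.15730337 209.96629213] [0.374 0.288 0.035] [0.34  0.274 0.023] [0.411 0.306 0.046]
cheese [0.41173588 0.16653401 0.05983808]
0.042 363 [ 0.49262109 -0.41188351  0.0480747 ] ((0.48847198486328125, -0.5048614144325256), (0.2588793933391571, 0.20459319651126862), 2.014723539352417) [[0.35600000619888306, -0.40700000524520874], [0.3630000054836273, -0.6119999885559082], [0.6209999918937683, -0.6029999852180481], [0.6140000224113464, -0.39800000190734863]]
0.079 666 [ 0.46941303 -0.58214085  0.08487923] ((0.48936259746551514, -0.5135390758514404), (0.2609591782093048, 0.20201177895069122), 1.7317640781402588) [[0.35600000619888306, -0.4169999957084656], [0.3619999885559082, -0.6179999709129333], [0.6230000257492065, -0.6110000014305115], [0.6169999837875366, -0.4090000092983246]]
floor [ 0.50423781 -0.52612178  0.01182441] [0.41987158 0.47035001 0.01398221]
rim 0.41407620906829834 0.18136748671531677 0.08917222917079926
```

View pics/c1.png

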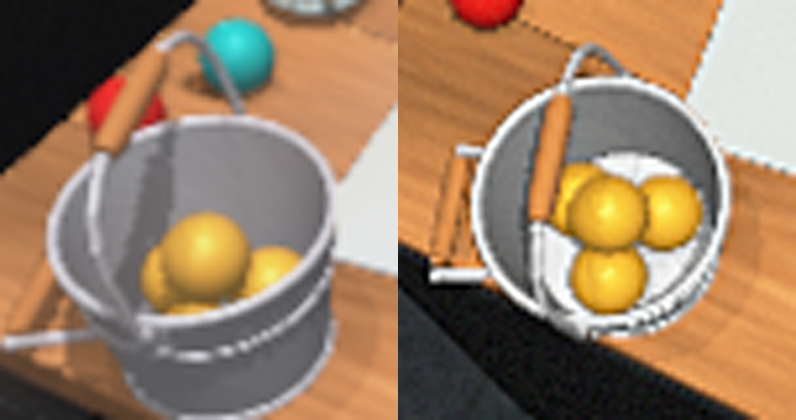

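The crop shows the pail with exactly four yellow cheeses. The bail is near upright and leans slightly to the handle side, and the tip grip is at the left. The red and turquoise balls are outside the pail and not wanted. Depth puts the crate's low side at y≈-0.405, facing +y. Next I refine the axes and work out the first move.

```bash
cat >> h.py <<'E'
def pca(q):
    c=np.median(q,0); q=q[np.linalg.norm(q-c,axis=1)<.055]; c=q.mean(0); v=np.linalg.svd(q-c)[2][0]; t=(q-c)@v
    return c+v*(t.min()+t.max())/2, v*np.sign(v[0]), np.ptp(t)
def wood(s,b,P):
    x0,y0,x1,y1=b; p=P[y0:y1,x0:x1]; hsv=cv2.cvtColor(s["pixels"][y0:y1,x0:x1],cv2.COLOR_RGB2HSV)
    return p,(hsv[...,0]<16)&(hsv[...,1]>110)&(hsv[...,2]>90)
def fit_circle(q):
    A=np.c_[2*q[:,:2],np.ones(len(q))]; s=np.linalg.lstsq(A,(q[:,:2]**2).sum(1),rcond=None)[0]
    return s[:2],np.sqrt(s[2]+s[0]**2+s[1]**2)
def togo(pos,rpy,st=None):
    "shift (mm) and turn (deg) in tool axes from now to world TCP pose"
    st=st or read_state(); R0=R.from_euler('xyz',st["eef_rot"],degrees=True); R1=R.from_euler('xyz',rpy,degrees=True)
    return (R0.inv().apply(np.array(pos)-st["ee_pos"])*1e3).round(1),(R0.inv()*R1).as_rotvec(degrees=True).round(2)
E
python3 - <<'E'
from h import *
for n,bb,bt in(("scene",(144,172,166,198),(130,210,148,232)),("top",(155,186,168,215),(137,198,148,224))):
    s=dict(np.load(n+'0.npz')); P=cloud(s)
    for b,lo,hi in((bb,.17,.22),(bt,.02,.05)):
        p,m=wood(s,b,P); q=p[m&(p[...,2]>lo)&(p[...,2]<hi)]; c,v,L=pca(q); print(n,len(q),c.round(4),'z hi',np.percentile(q[:,2],90).round(4),'axis deg',np.degrees(np.arctan2(v[1],v[0])).round(1),L.round(3))
    q=P.reshape(-1,3); q=q[(np.hypot(q[:,0]-.41,q[:,1]-.18)<.1)&(q[:,2]>.111)&(q[:,2]<.118)]
    for _ in range(4):
        c,r=fit_circle(q); d=abs(np.hypot(*(q[:,:2]-c).T)-r); q=q[d<max(.005,2*np.median(d))]
    print('rim',c,r,len(q))
    q=P.reshape(-1,3); q=q[(q[:,0]>.39)&(q[:,0]<.58)&(abs(q[:,1]+.41)<.04)&(abs(q[:,2]-.05)<.004)]
    k=np.polyfit(q[:,0],q[:,1],1); res=q[:,1]-np.polyval(k,q[:,0]); print('low',len(q),k,'y at .488',np.polyval(k,.488),'band',np.percentile(res,[2,98]))
    q=P.reshape(-1,3); q=q[(q[:,0]>.3)&(q[:,0]<.7)&(q[:,1]<-.37)&(q[:,1]>-.65)&(abs(q[:,2]-.086)<.004)]
    print('crate',cv2.minAreaRect(q[:,:2].astype(np.float32)))
E
```

```text
scene 133 [0.413  0.1932 0.2083] z hi 0.2119 axis deg 18.7 0.078
scene 74 [0.3734 0.2844 0.0377] z hi 0.0409 axis deg 19.7 0.059
rim [0.41759859 0.17788306] 0.07917579961500483 184
low 209 [ 0.02724783 -0.42351382] y at .488 -0.4102168786076199 band [-0.00485316  0.00481359]
crate ((0.4913893938064575, -0.5156079530715942), (0.26273250579833984, 0.20004302263259888), 1.5881309509277344)
top 121 [0.409  0.1961 0.2064] z hi 0.2111 axis deg 19.3 0.079
top 89 [0.3756 0.2892 0.0351] z hi 0.0404 axis deg 19.7 0.073
rim [0.41482478 0.18110843] 0.07951873462630965 188
low 117 [ 0.02975543 -0.42244046] y at .488 -0.40791981597413934 band [-0.00472776  0.00456663]
crate ((0.48906731605529785, -0.5133208632469177), (0.2609230577945709, 0.20083950459957123), 1.5541366338729858)
```

```bash
python3 - <<'E'
from h import *
print(togo([.411,.1945,.26],[180,0,-160.5]))
E
```

```text
(array([-319.7, -326.2,  -29.1]), array([ -0.09,  -0.04, -39.48]))
```

{"name": "arm_command", "arguments": {
  "targets": [
    {"fingers":1,"translation":[-16,-16,-30],"angular":[0,0,-2]},
    {"fingers":1,"translation":[-40,-41,-30],"angular":[0,0,-5]},
    {"fingers":1,"translation":[-68,-70,-30],"angular":[0,0,-9]},
    {"fingers":1,"translation":[-98,-100,-30],"angular":[0,0,-13]},
    {"fingers":1,"translation":[-128,-130,-30],"angular":[0,0,-17]},
    {"fingers":1,"translation":[-158,-160,-30],"angular":[0,0,-21]},
    {"fingers":1,"translation":[-188,-190,-30],"angular":[0,0,-25]},
    {"fingers":1,"translation":[-214,-218,-30],"angular":[0,0,-29]},
    {"fingers":1,"translation":[-236,-241,-30],"angular":[0,0,-33]},
    {"fingers":1,"translation":[-250,-255,-30],"angular":[0,0,-36]}
  ]
}}

```text
time_s: 1.1
ee_pos: [0.3708, 0.2827, 0.261]
eef_rot: [-179.9, -0.0, -164.0]
ft_force: [-0.4, 0.6, 0.4]
finger_gap: 0.999
```

```bash
python3 - <<'E'
from h import *
print(togo([.411,.1945,.26],[180,0,-160.5]),read_state()["q"])
E
```

```text
(array([-14.4, -95.8,   1.1]), array([-0.07, -0.04, -3.52])) [-18.88943852   7.28085831 -23.49904535 112.24921662   3.36413193
  61.17486233  62.1384122 ]
```

{"name": "arm_command", "arguments": {
  "targets": [
    {"fingers":1,"translation":[-4,-25,0],"angular":[0,0,-1]},
    {"fingers":1,"translation":[-8,-55,0],"angular":[0,0,-2]},
    {"fingers":1,"translation":[-12,-82,0],"angular":[0,0,-3]},
    {"fingers":1,"translation":[-14,-95,4],"angular":[0,0,-3.5]},
    {"fingers":1,"translation":[-14,-96,18],"angular":[0,0,-3.5]},
    {"fingers":1,"translation":[-14,-96,36],"angular":[0,0,-3.5]},
    {"fingers":1,"translation":[-14,-96,54],"angular":[0,0,-3.5]},
    {"fingers":1,"translation":[-14,-96,70],"angular":[0,0,-3.5]},
    {"fingers":1,"translation":[-14,-96,78],"angular":[0,0,-3.5]},
    {"fingers":1,"translation":[-14,-96,78],"angular":[0,0,-3.5]}
  ]
}}

```text
time_s: 2.1
ee_pos: [0.4089, 0.197, 0.1822]
eef_rot: [-180.0, -0.2, -160.5]
ft_force: [0.4, 0.2, 0.4]
finger_gap: 0.998
```

{"name": "arm_command", "arguments": {
  "targets": [
    {"fingers":0.5,"translation":[0,0,0],"angular":[0,0,0]},
    {"fingers":0.4,"translation":[0,0,0],"angular":[0,0,0]},
    {"fingers":0.3,"translation":[0,0,0],"angular":[0,0,0]},
    {"fingers":0.2,"translation":[0,0,0],"angular":[0,0,0]},
    {"fingers":0.1,"translation":[0,0,0],"angular":[0,0,0]},
    {"fingers":0,"translation":[0,0,0],"angular":[0,0,0]},
    {"fingers":0,"translation":[0,0,0],"angular":[0,0,0]},
    {"fingers":0,"translation":[0,0,0],"angular":[0,0,0]},
    {"fingers":0,"translation":[0,0,0],"angular":[0,0,0]},
    {"fingers":0,"translation":[0,0,0],"angular":[0,0,0]}
  ],
  "newtons": 60
}}

```text
time_s: 3.1
ee_pos: [0.41, 0.1977, 0.1838]
eef_rot: [180.0, 0.0, -160.5]
ft_force: [-1.4, 0.6, 5.3]
finger_gap: 0.189
```

{"name": "arm_command", "arguments": {
  "targets": [
    {"fingers":0,"translation":[0,0,-4],"angular":[0,0,0]},
    {"fingers":0,"translation":[0,0,-9],"angular":[0,0,0]},
    {"fingers":0,"translation":[0,0,-16],"angular":[0,0,0]},
    {"fingers":0,"translation":[0,0,-25],"angular":[0,0,0]},
    {"fingers":0,"translation":[0,0,-37],"angular":[0,0,0]},
    {"fingers":0,"translation":[0,0,-51],"angular":[0,0,0]},
    {"fingers":0,"translation":[0,0,-65],"angular":[0,0,0]},
    {"fingers":0,"translation":[0,0,-79],"angular":[0,0,0]},
    {"fingers":0,"translation":[0,0,-90],"angular":[0,0,0]},
    {"fingers":0,"translation":[0,0,-95],"angular":[0,0,0]}
  ]
}}

```text
time_s: 4.1
ee_pos: [0.4104, 0.1975, 0.2799]
eef_rot: [-180.0, 0.1, -160.5]
ft_force: [-0.1, -0.3, -8.2]
finger_gap: 0.191
```

```bash
python3 - <<'E'
from h import *
st=read_state(); print(st["ft_force"],st["ee_pos"]); s=snapshot("scene"); cv2.imwrite('pics/l1.png',cv2.resize(s["pixels"][60:340,60:434],None,fx=1.6,fy=1.6)[:,:,::-1])
print(togo([.4865,-.314,.275],[180,0,-178.4],st))
E
```

```text
[-0.06307006 -0.26489703 -8.16548234] [0.41042658 0.19753517 0.27991244]
(array([  99.2, -507.6,    4.8]), array([1.000e-02, 1.300e-01, 1.791e+01]))
```

View pics/l1.png

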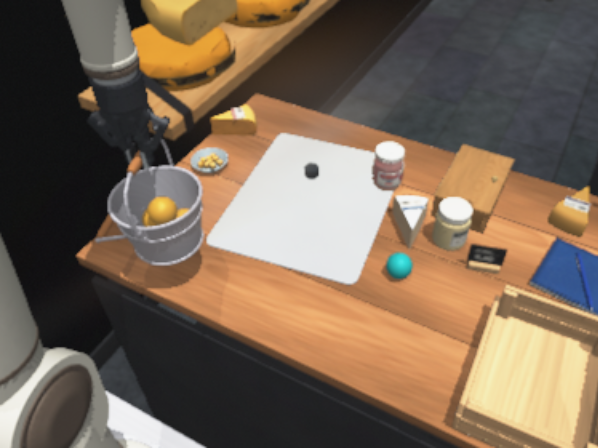

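The image shows the pail hanging upright at about (160,215), carried by its bail grip, with the cheeses inside. The wrist reads 8.2 N, which matches 0.85 kg. Carrying it to the crate.

{"name": "arm_command", "arguments": {
  "targets": [
    {"fingers":0,"translation":[1,-4,0],"angular":[0,0,0]},
    {"fingers":0,"translation":[2,-12,0],"angular":[0,0,0]},
    {"fingers":0,"translation":[5,-24,0],"angular":[0,0,0]},
    {"fingers":0,"translation":[8,-40,0],"angular":[0,0,0]},
    {"fingers":0,"translation":[12,-59,0],"angular":[0,0,0]},
    {"fingers":0,"translation":[15,-79,0],"angular":[0,0,0]},
    {"fingers":0,"translation":[19,-99,0],"angular":[0,0,0]},
    {"fingers":0,"translation":[23,-119,0],"angular":[0,0,0]},
    {"fingers":0,"translation":[27,-139,0],"angular":[0,0,0]},
    {"fingers":0,"translation":[31,-159,0],"angular":[0,0,0]}
  ]
}}

```text
time_s: 5.15
ee_pos: [0.4333, 0.0348, 0.2778]
eef_rot: [-180.0, -0.1, -160.6]
ft_force: [-0.1, 0.3, -7.9]
finger_gap: 0.188
```

{"name": "arm_command", "arguments": {
  "targets": [
    {"fingers":0,"translation":[4,-20,0],"angular":[0,0,0.5]},
    {"fingers":0,"translation":[8,-40,0],"angular":[0,0,1]},
    {"fingers":0,"translation":[12,-60,0],"angular":[0,0,2]},
    {"fingers":0,"translation":[16,-80,0],"angular":[0,0,3]},
    {"fingers":0,"translation":[20,-100,0],"angular":[0,0,4]},
    {"fingers":0,"translation":[24,-120,0],"angular":[0,0,5]},
    {"fingers":0,"translation":[28,-140,0],"angular":[0,0,6]},
    {"fingers":0,"translation":[32,-160,0],"angular":[0,0,7]},
    {"fingers":0,"translation":[36,-180,0],"angular":[0,0,8]},
    {"fingers":0,"translation":[39,-196,0],"angular":[0,0,9]}
  ]
}}

```text
time_s: 6.15
ee_pos: [0.4626, -0.1624, 0.2781]
eef_rot: [180.0, -0.0, -169.6]
ft_force: [0.2, 0.2, -8.3]
finger_gap: 0.191
```

```bash
python3 - <<'E'
from h import *
st=read_state(); print(st["ft_force"],st["ee_pos"],st["q"])
print(togo([.4865,-.314,.275],[180,0,-178.4],st))
E
```

```text
[ 0.17256817  0.19785965 -8.2665292 ] [ 0.46258222 -0.16239464  0.27814012] [ 13.94622328   7.74158093   2.48353411 108.81201873  -0.3771285
  63.47855087 116.96798015]
(array([   3.8, -153.4,    3.1]), array([ 0.01, -0.02,  8.79]))
```

{"name": "arm_command", "arguments": {
  "targets": [
    {"fingers":0,"translation":[1,-18,0],"angular":[0,0,1]},
    {"fingers":0,"translation":[2,-38,0],"angular":[0,0,2]},
    {"fingers":0,"translation":[2,-58,0],"angular":[0,0,3]},
    {"fingers":0,"translation":[3,-78,0],"angular":[0,0,4]},
    {"fingers":0,"translation":[3,-98,0],"angular":[0,0,5]},
    {"fingers":0,"translation":[4,-117,0],"angular":[0,0,6]},
    {"fingers":0,"translation":[4,-133,0],"angular":[0,0,7]},
    {"fingers":0,"translation":[4,-145,0],"angular":[0,0,8]},
    {"fingers":0,"translation":[4,-152,0],"angular":[0,0,9]},
    {"fingers":0,"translation":[4,-153,0],"angular":[0,0,9]}
  ]
}}

```text
time_s: 7.15
ee_pos: [0.4865, -0.3124, 0.2781]
eef_rot: [180.0, -0.0, -178.6]
ft_force: [0.5, 0.5, -7.6]
finger_gap: 0.186
```

```bash
python3 - <<'E'
from h import *
s=snapshot("top"); s2=snapshot("scene"); st=read_state(); print(st["ft_force"],st["ee_pos"],st["eef_rot"],st["q"])
for n,S in(("t",s),("s",s2)):
    P=cloud(S); q=P.reshape(-1,3); e=st["ee_pos"]
    q=q[(np.hypot(q[:,0]-e[0],q[:,1]-e[1])<.1)&(q[:,2]<e[2]-.06)&(q[:,2]>.19)]
    print(len(q),np.percentile(q[:,2],[50,90,98]) if len(q) else 0)
    zr=np.percentile(q[:,2],97); q=q[q[:,2]>zr-.012]
    for _ in range(5):
        c,r=fit_circle(q); d=abs(np.hypot(*(q[:,:2]-c).T)-r); q=q[d<max(.005,2*np.median(d))]
    print('rim',c,r,len(q))
    q=P.reshape(-1,3); hsv=cv2.cvtColor(S["pixels"],cv2.COLOR_RGB2HSV).reshape(-1,3)
    m=(hsv[:,0]<16)&(hsv[:,1]>110)&(hsv[:,2]>90)&(np.hypot(q[:,0]-e[0],q[:,1]-e[1]-.116)<.06)&(q[:,2]>.08)&(q[:,2]<.17)
    if m.sum()>5: c,v,L=pca(q[m]); print('tip',m.sum(),c,np.degrees(np.arctan2(v[1],v[0])),L)
a=[cv2.resize(S["pixels"][y:y+150,x:x+190],(380,300)) for S,x,y in((s,230,180),(s2,250,170))]
cv2.imwrite('pics/l2.png',np.hstack(a)[:,:,::-1])
E
```

```text
[-0.23589572 -0.02970723 -8.58291794] [ 0.48654348 -0.3112134   0.27812539] [ 1.79964917e+02 -2.27216306e-02 -1.78442586e+02] [ 22.9168531   17.01336281   8.70306403  97.44387822  -2.80121494
  65.79129507 123.95303533]
222 [0.20576645 0.21230663 0.214994  ]
rim [ 0.48427289 -0.31877714] 0.07786550701785164 141
1023 [0.20387349 0.21271555 0.21428626]
rim [ 0.48661854 -0.31999772] 0.07908774830385402 536
tip 125 [ 0.48967137 -0.2063773   0.12804782] 1.7993778562566514 0.08565510764815625
```

View pics/l2.png

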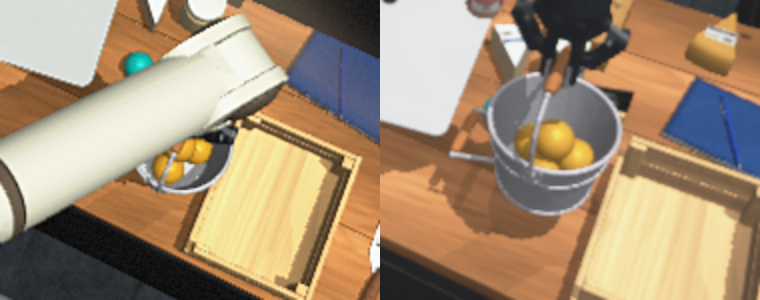

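Left half: the pail is in front of the low side of the crate. Right half: the handle points away from the crate, and the pail is upright about 97 mm up. Rim centre is (0.486,-0.319). I lower it with 5 mm more gap.

{"name": "arm_command", "arguments": {
  "targets": [
    {"fingers":0,"translation":[0,2,5],"angular":[0,0,0]},
    {"fingers":0,"translation":[0,4,15],"angular":[0,0,0]},
    {"fingers":0,"translation":[0,5,28],"angular":[0,0,0]},
    {"fingers":0,"translation":[0,5,42],"angular":[0,0,0]},
    {"fingers":0,"translation":[0,5,56],"angular":[0,0,0]},
    {"fingers":0,"translation":[0,5,68],"angular":[0,0,0]},
    {"fingers":0,"translation":[0,5,78],"angular":[0,0,0]},
    {"fingers":0,"translation":[0,5,85],"angular":[0,0,0]},
    {"fingers":0,"translation":[0,5,90],"angular":[0,0,0]},
    {"fingers":0,"translation":[0,5,93],"angular":[0,0,0]}
  ]
}}

```text
time_s: 8.25
ee_pos: [0.4865, -0.3073, 0.1853]
eef_rot: [-180.0, 0.0, -178.5]
ft_force: [-3.1, -0.5, 1.6]
finger_gap: 0.188
```

{"name": "arm_command", "arguments": {
  "targets": [
    {"fingers":0,"translation":[0,0,1],"angular":[0,0,0]},
    {"fingers":0,"translation":[0,0,2],"angular":[0,0,0]},
    {"fingers":0,"translation":[0,0,3],"angular":[0,0,0]},
    {"fingers":0,"translation":[0,0,3],"angular":[0,0,0]},
    {"fingers":0,"translation":[0,0,3],"angular":[0,0,0]},
    {"fingers":0,"translation":[0,0,3],"angular":[0,0,0]},
    {"fingers":0,"translation":[0,0,3],"angular":[0,0,0]},
    {"fingers":0,"translation":[0,0,3],"angular":[0,0,0]},
    {"fingers":0,"translation":[0,0,3],"angular":[0,0,0]},
    {"fingers":0,"translation":[0,0,3],"angular":[0,0,0]}
  ]
}}

```text
time_s: 9.25
ee_pos: [0.4872, -0.3081, 0.1854]
eef_rot: [-179.9, 0.2, -178.5]
ft_force: [-5.1, 0.6, 9.6]
finger_gap: 0.188
```

{"name": "arm_command", "arguments": {
  "targets": [
    {"fingers":0,"translation":[0,0,-2],"angular":[0,0,0]},
    {"fingers":0,"translation":[0,0,-3],"angular":[0,0,0]},
    {"fingers":0.3,"translation":[0,0,-3],"angular":[0,0,0]},
    {"fingers":0.5,"translation":[0,0,-3],"angular":[0,0,0]},
    {"fingers":0.7,"translation":[0,0,-3],"angular":[0,0,0]},
    {"fingers":0.9,"translation":[0,0,-3],"angular":[0,0,0]},
    {"fingers":1,"translation":[0,0,-3],"angular":[0,0,0]},
    {"fingers":1,"translation":[0,0,-8],"angular":[0,0,0]},
    {"fingers":1,"translation":[0,0,-18],"angular":[0,0,0]},
    {"fingers":1,"translation":[0,0,-30],"angular":[0,0,0]}
  ]
}}

```text
time_s: 10.25
ee_pos: [0.4863, -0.3068, 0.213]
eef_rot: [180.0, -0.0, -178.5]
ft_force: [0.1, 0.4, 0.7]
finger_gap: 0.997
```

{"name": "arm_command", "arguments": {
  "targets": [
    {"fingers":1,"translation":[0,0,-15],"angular":[0,0,0]},
    {"fingers":1,"translation":[0,3,-30],"angular":[0,0,0]},
    {"fingers":1,"translation":[0,18,-40],"angular":[0,0,0]},
    {"fingers":1,"translation":[0,40,-45],"angular":[0,0,0]},
    {"fingers":0.8,"translation":[0,65,-45],"angular":[0,0,0]},
    {"fingers":0.7,"translation":[0,92,-45],"angular":[0,0,0]},
    {"fingers":0.6,"translation":[0,120,-45],"angular":[0,0,0]},
    {"fingers":0.5,"translation":[0,145,-45],"angular":[0,0,0]},
    {"fingers":0.45,"translation":[0,165,-45],"angular":[0,0,0]},
    {"fingers":0.45,"translation":[0,180,-45],"angular":[0,0,0]}
  ]
}}

```text
time_s: 11.25
ee_pos: [0.4813, -0.1238, 0.258]
eef_rot: [180.0, 0.0, -178.3]
ft_force: [0.8, 0.4, -0.2]
finger_gap: 0.453
```

```bash
cat > look.py <<'E'
from h import *
def look(tag,tipz=(.02,.05),e=(.487,-.315)):
    s=snapshot("top"); s2=snapshot("scene"); st=read_state(); print(st["time_s"],st["ft_force"].round(1),st["ee_pos"],st["eef_rot"],st["q"].round(1))
    for n,S in(("t",s),("s",s2)):
        P=cloud(S); q0=P.reshape(-1,3); near=np.hypot(q0[:,0]-e[0],q0[:,1]-e[1])
        q=q0[(near<.1)&(q0[:,2]>.111)&(q0[:,2]<.119)]
        for _ in range(5):
            c,r=fit_circle(q); d=abs(np.hypot(*(q[:,:2]-c).T)-r); q=q[d<max(.005,2*np.median(d))]
        print(n,'rim',c.round(4),r.round(4),len(q))
        hsv=cv2.cvtColor(S["pixels"],cv2.COLOR_RGB2HSV).reshape(-1,3); w=(hsv[:,0]<16)&(hsv[:,1]>110)&(hsv[:,2]>90)
        for nm,m in(("tip",w&(np.hypot(q0[:,0]-e[0],q0[:,1]-e[1]-.116)<.06)&(q0[:,2]>tipz[0])&(q0[:,2]<tipz[1])),("bail",w&(near<.12)&(q0[:,2]>.13)&(q0[:,2]<.23))):
            if m.sum()>8: c,v,L=pca(q0[m]); print(n,nm,m.sum(),c.round(4),np.degrees(np.arctan2(v[1],v[0])).round(1),L.round(3))
    a=[cv2.resize(S["pixels"][y:y+150,x:x+190],(380,300)) for S,x,y in((s,230,180),(s2,280,170))]
    cv2.imwrite(f'pics/{tag}.png',np.hstack(a)[:,:,::-1])
E
python3 -c "
from look import *
look('l3')"
```

```text
11.35 [ 0.6 -0.8 -0.1] [ 0.4815827  -0.12316904  0.25788252] [ 1.79932572e+02  2.82245214e-02 -1.78190353e+02] [  9.1   9.6   2.4 109.4  -0.5  61.  103.6]
t rim [ 0.4866 -0.3129] 0.0792 234
t tip 91 [ 0.4828 -0.1975  0.0356] 1.2 0.073
t bail 123 [ 0.4862 -0.307   0.2081] 1.7 0.078
s rim [ 0.4875 -0.3155] 0.0791 301
s tip 113 [ 0.4863 -0.2003  0.0383] 1.4 0.076
s bail 159 [ 0.4891 -0.3093  0.2108] 2.3 0.08
```

View pics/l3.png

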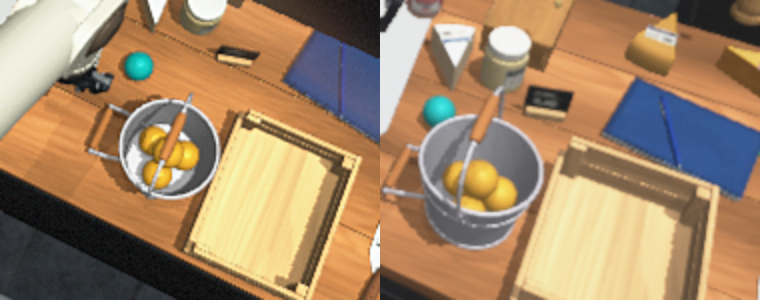

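The pail stands upright at (0.487,-0.314), 90 mm in front of the lip. The handle points away, and the tip grip at l3 left (103,130) lies at (0.4845,-0.1985). The gripper is clear. Next is the tip-grip approach, tilted 25°.

```bash
python3 - <<'E'
from h import *
print(togo([.4845,-.1668,.098],[-155,0,-178.5]))
E
```

```text
(array([ -1.5, -43.9, 159.8]), array([25.07,  0.1 ,  0.3 ]))
```

{"name": "arm_command", "arguments": {
  "targets": [
    {"fingers":0.38,"translation":[0,0,10],"angular":[4,0,0]},
    {"fingers":0.38,"translation":[0,0,25],"angular":[9,0,0]},
    {"fingers":0.38,"translation":[0,0,45],"angular":[14,0,0]},
    {"fingers":0.38,"translation":[0,0,65],"angular":[19,0,0]},
    {"fingers":0.38,"translation":[0,-5,85],"angular":[23,0,0]},
    {"fingers":0.38,"translation":[-1,-14,105],"angular":[25,0,0]},
    {"fingers":0.38,"translation":[-1,-25,125],"angular":[25,0,0]},
    {"fingers":0.38,"translation":[-1,-35,143],"angular":[25,0,0]},
    {"fingers":0.38,"translation":[-1,-42,156],"angular":[25,0,0]},
    {"fingers":0.38,"translation":[-1,-44,160],"angular":[25,0,0]}
  ]
}}

```text
time_s: 12.35
ee_pos: [0.4826, -0.1722, 0.0964]
eef_rot: [-154.9, -0.1, -178.6]
ft_force: [-0.9, 0.2, -0.2]
finger_gap: 0.38
```

```bash
python3 - <<'E'
from h import *
print(read_state()["q"].round(1),togo([.4845,-.2048,.0165],[-155,0,-178.5]))
E
```

```text
[ -5.5  24.5   5.6 120.7  36.4  40.6  61.8] (array([-1.2,  4.2, 86.2]), array([-0.05, -0.15, -0.03]))
```

{"name": "arm_command", "arguments": {
  "targets": [
    {"fingers":0.38,"translation":[-1,4,4],"angular":[0,0,0]},
    {"fingers":0.38,"translation":[-1,4,16],"angular":[0,0,0]},
    {"fingers":0.38,"translation":[-1,4,30],"angular":[0,0,0]},
    {"fingers":0.38,"translation":[-1,4,44],"angular":[0,0,0]},
    {"fingers":0.38,"translation":[-1,4,56],"angular":[0,0,0]},
    {"fingers":0.38,"translation":[-1,4,67],"angular":[0,0,0]},
    {"fingers":0.38,"translation":[-1,4,76],"angular":[0,0,0]},
    {"fingers":0.38,"translation":[-1,4,83],"angular":[0,0,0]},
    {"fingers":0.38,"translation":[-1,4,86],"angular":[0,0,0]},
    {"fingers":0.38,"translation":[-1,4,86],"angular":[0,0,0]}
  ]
}}

```text
time_s: 13.35
ee_pos: [0.4855, -0.2036, 0.0173]
eef_rot: [-155.0, -0.0, -178.5]
ft_force: [0.3, 0.5, -0.3]
finger_gap: 0.379
```

```bash
python3 -c "
from look import *
look('l4')
print(togo([.4845,-.2048,.0165],[-155,0,-178.5]))"
```

```text
13.45 [ 0.1  0.6 -0.4] [ 0.48590872 -0.20330437  0.01783773] [-1.55005334e+02  2.40234222e-02 -1.78466505e+02] [ -4.8  34.    9.3 121.   42.2  30.2  56.6]
t rim [ 0.4866 -0.3129] 0.0795 243
t tip 48 [ 0.4826 -0.1983  0.0354] -1.0 0.071
t bail 125 [ 0.486  -0.3069  0.2085] 1.5 0.078
s rim [ 0.4874 -0.3153] 0.0791 328
s tip 64 [ 0.4752 -0.1991  0.0382] 9.9 0.052
s bail 162 [ 0.4888 -0.3093  0.2107] 2.4 0.078
(array([ 1.4, -0.8,  1.8]), array([0.01, 0.04, 0.02]))
```

View pics/l4.png

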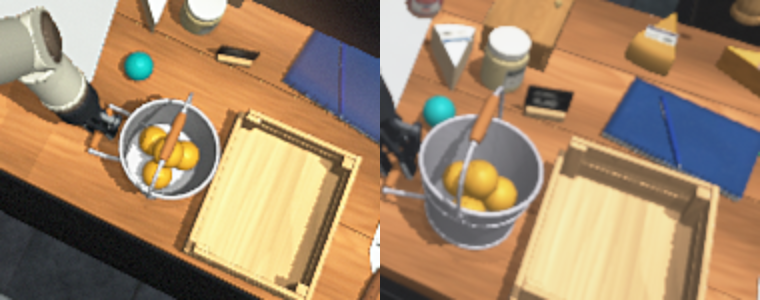

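The left half shows the fingers straddling the tip grip at (100,125), with no contact force. Closing on it and computing the pivot path.

{"name": "arm_command", "arguments": {
  "targets": [
    {"fingers":0.3,"translation":[0,0,0],"angular":[0,0,0]},
    {"fingers":0.25,"translation":[0,0,0],"angular":[0,0,0]},
    {"fingers":0.2,"translation":[0,0,0],"angular":[0,0,0]},
    {"fingers":0.1,"translation":[0,0,0],"angular":[0,0,0]},
    {"fingers":0,"translation":[0,0,0],"angular":[0,0,0]},
    {"fingers":0,"translation":[0,0,0],"angular":[0,0,0]},
    {"fingers":0,"translation":[0,0,0],"angular":[0,0,0]},
    {"fingers":0,"translation":[0,0,0],"angular":[0,0,0]},
    {"fingers":0,"translation":[0,0,0],"angular":[0,0,0]},
    {"fingers":0,"translation":[0,0,0],"angular":[0,0,0]}
  ],
  "newtons": 50
}}

```text
time_s: 14.45
ee_pos: [0.4858, -0.2033, 0.018]
eef_rot: [-155.0, 0.0, -178.5]
ft_force: [-2.1, 1.8, 5.7]
finger_gap: 0.171
```

```bash
python3 - <<'E'
import numpy as np
def G(t):
    t0=20.5; a=np.radians(t); c,s=np.cos(a),np.sin(a)
    if t<t0: return np.array([-.028-.178*c+.03*s, .178*s+.03*c])
    return np.array([-.187*c-.027*s, .05+.187*s-.027*c])
th=np.r_[np.linspace(0,26,11),np.linspace(26,56,11)[1:],np.linspace(56,82,11)[1:],np.linspace(82,101,11)[1:]]
c,s=np.cos(np.radians(25)),np.sin(np.radians(25))
for k in range(4):
    g0=G(th[10*k])
    for t in th[10*k+1:10*k+11]:
        d=(G(t)-g0)*1e3; print(round(t,1),(-d[0]*c-d[1]*s).round(0),(d[0]*s-d[1]*c).round(0),G(t).round(3))
E
```

```text
2.6 -5.0 -7.0 [-0.204  0.038]
5.2 -10.0 -13.0 [-0.203  0.046]
7.8 -15.0 -19.0 [-0.2    0.054]
10.4 -21.0 -25.0 [-0.198  0.062]
13.0 -27.0 -31.0 [-0.195  0.069]
15.6 -33.0 -36.0 [-0.191  0.077]
18.2 -39.0 -41.0 [-0.188  0.084]
20.8 -45.0 -46.0 [-0.184  0.091]
23.4 -51.0 -53.0 [-0.182  0.099]
26.0 -56.0 -59.0 [-0.18   0.108]
29.0 -7.0 -7.0 [-0.177  0.117]
32.0 -14.0 -14.0 [-0.173  0.126]
35.0 -22.0 -20.0 [-0.169  0.135]
38.0 -30.0 -26.0 [-0.164  0.144]
41.0 -38.0 -32.0 [-0.159  0.152]
44.0 -46.0 -37.0 [-0.153  0.16 ]
47.0 -55.0 -41.0 [-0.147  0.168]
50.0 -64.0 -45.0 [-0.141  0.176]
53.0 -73.0 -49.0 [-0.134  0.183]
56.0 -83.0 -52.0 [-0.127  0.19 ]
58.6 -8.0 -2.0 [-0.12   0.196]
61.2 -17.0 -4.0 [-0.114  0.201]
63.8 -25.0 -6.0 [-0.107  0.206]
66.4 -33.0 -7.0 [-0.1    0.211]
69.0 -42.0 -8.0 [-0.092  0.215]
71.6 -51.0 -8.0 [-0.085  0.219]
74.2 -59.0 -8.0 [-0.077  0.223]
76.8 -68.0 -8.0 [-0.069  0.226]
79.4 -76.0 -7.0 [-0.061  0.229]
82.0 -85.0 -6.0 [-0.053  0.231]
83.9 -6.0 1.0 [-0.047  0.233]
85.8 -12.0 2.0 [-0.041  0.235]
87.7 -18.0 4.0 [-0.034  0.236]
89.6 -24.0 5.0 [-0.028  0.237]
91.5 -30.0 7.0 [-0.022  0.238]
93.4 -36.0 9.0 [-0.016  0.238]
95.3 -42.0 12.0 [-0.01   0.239]
97.2 -48.0 14.0 [-0.003  0.239]
99.1 -54.0 17.0 [0.003 0.239]
101.0 -59.0 20.0 [0.009 0.239]
```

{"name": "arm_command", "arguments": {
  "targets": [
    {"fingers":0,"translation":[0,-5,-7],"angular":[0,0,0]},
    {"fingers":0,"translation":[0,-10,-13],"angular":[0,0,0]},
    {"fingers":0,"translation":[0,-15,-19],"angular":[0,0,0]},
    {"fingers":0,"translation":[0,-21,-25],"angular":[0,0,0]},
    {"fingers":0,"translation":[0,-27,-31],"angular":[0,0,0]},
    {"fingers":0,"translation":[0,-33,-36],"angular":[0,0,0]},
    {"fingers":0,"translation":[0,-39,-41],"angular":[0,0,0]},
    {"fingers":0,"translation":[0,-45,-46],"angular":[0,0,0]},
    {"fingers":0,"translation":[0,-51,-53],"angular":[0,0,0]},
    {"fingers":0,"translation":[0,-56,-59],"angular":[0,0,0]}
  ]
}}

```text
time_s: 15.45
ee_pos: [0.4859, -0.23, 0.0954]
eef_rot: [-155.0, -0.0, -178.5]
ft_force: [1.3, 0.8, -3.3]
finger_gap: 0.169
```

```bash
python3 -c "
from look import *
look('l5')"
```

```text
15.55 [ 0.4  0.7 -2.8] [ 0.48675288 -0.22987036  0.09594724] [-1.54983748e+02  9.44893103e-02 -1.78540704e+02] [  0.4  25.2   6.7 119.6  37.5  37.8  67.4]
t rim [ 0.487  -0.2902] 0.0704 71
t bail 133 [ 0.4887 -0.399   0.2178] 1.1 0.078
s rim [ 0.4887 -0.2971] 0.0768 139
s bail 177 [ 0.4898 -0.4025  0.2198] 2.7 0.078
```

View pics/l5.png

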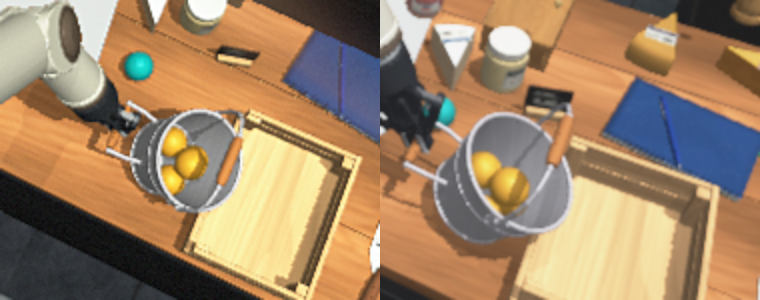

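The pail has tilted about 25° and leans on the low side, held by the tip grip at left (115,130), with the cheeses still inside. Continuing along the planned arc.

{"name": "arm_command", "arguments": {
  "targets": [
    {"fingers":0,"translation":[0,-7,-7],"angular":[0,0,0]},
    {"fingers":0,"translation":[0,-14,-14],"angular":[0,0,0]},
    {"fingers":0,"translation":[0,-22,-20],"angular":[0,0,0]},
    {"fingers":0,"translation":[0,-30,-26],"angular":[0,0,0]},
    {"fingers":0,"translation":[0,-38,-32],"angular":[0,0,0]},
    {"fingers":0,"translation":[0,-46,-37],"angular":[0,0,0]},
    {"fingers":0,"translation":[0,-55,-41],"angular":[0,0,0]},
    {"fingers":0,"translation":[0,-64,-45],"angular":[0,0,0]},
    {"fingers":0,"translation":[0,-73,-49],"angular":[0,0,0]},
    {"fingers":0,"translation":[0,-83,-52],"angular":[0,0,0]}
  ]
}}

```text
time_s: 16.55
ee_pos: [0.4885, -0.2822, 0.1782]
eef_rot: [-155.0, 0.1, -178.4]
ft_force: [-0.8, 8.3, 5.0]
finger_gap: 0.165
```

{"name": "arm_command", "arguments": {
  "targets": [
    {"fingers":0,"translation":[0,-8,-2],"angular":[0,0,0]},
    {"fingers":0,"translation":[0,-17,-4],"angular":[0,0,0]},
    {"fingers":0,"translation":[0,-25,-6],"angular":[0,0,0]},
    {"fingers":0,"translation":[0,-33,-7],"angular":[0,0,0]},
    {"fingers":0,"translation":[0,-42,-8],"angular":[0,0,0]},
    {"fingers":0,"translation":[0,-51,-8],"angular":[0,0,0]},
    {"fingers":0,"translation":[0,-59,-8],"angular":[0,0,0]},
    {"fingers":0,"translation":[0,-68,-8],"angular":[0,0,0]},
    {"fingers":0,"translation":[0,-76,-7],"angular":[0,0,0]},
    {"fingers":0,"translation":[0,-85,-6],"angular":[0,0,0]}
  ]
}}

```text
time_s: 17.55
ee_pos: [0.4907, -0.3584, 0.2212]
eef_rot: [-154.9, 0.2, -178.5]
ft_force: [-1.2, 4.3, 9.0]
finger_gap: 0.166
```

```bash
python3 -c "
from look import *
look('l6')"
```

```text
17.65 [-1.7  5.8  9.5] [ 0.49033762 -0.35998739  0.22171513] [-154.79869669    0.18532903 -178.58616384] [ 13.9  17.4   7.5 109.8  29.3  46.7  93.1]
t rim [ 0.3691 -0.357 ] 0.0563 6
s rim [ 0.3927 -0.3604] 0.0358 27
```

View pics/l6.png

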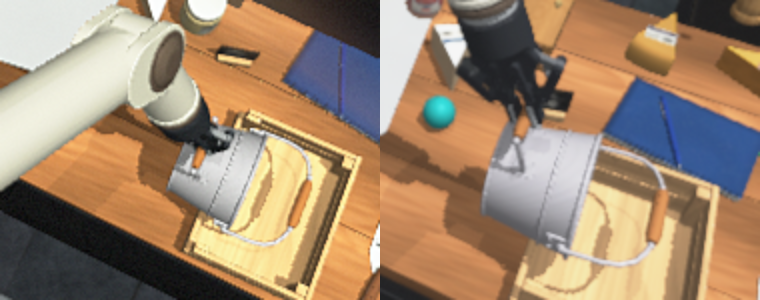

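The pail is about 80° over, with mouth and bail above the crate and no cheese on the counter. The tool is being pushed up at 9.5 N, so the grip is pressing the pail onto the lip. I raise the arc about 10 mm so the pail hangs instead.

{"name": "arm_command", "arguments": {
  "targets": [
    {"fingers":0,"translation":[0,-2,-4],"angular":[0,0,0]},
    {"fingers":0,"translation":[0,-5,-9],"angular":[0,0,0]},
    {"fingers":0,"translation":[0,-9,-10],"angular":[0,0,0]},
    {"fingers":0,"translation":[0,-14,-9],"angular":[0,0,0]},
    {"fingers":0,"translation":[0,-19,-8],"angular":[0,0,0]},
    {"fingers":0,"translation":[0,-25,-6],"angular":[0,0,0]},
    {"fingers":0,"translation":[0,-31,-4],"angular":[0,0,0]},
    {"fingers":0,"translation":[0,-37,-2],"angular":[0,0,0]},
    {"fingers":0,"translation":[0,-43,0],"angular":[0,0,0]},
    {"fingers":0,"translation":[0,-49,3],"angular":[0,0,0]}
  ]
}}

```text
time_s: 18.65
ee_pos: [0.4922, -0.4044, 0.2387]
eef_rot: [-154.8, 0.2, -178.5]
ft_force: [-0.5, 1.3, 8.9]
finger_gap: 0.166
```

```bash
python3 -c "
from look import *
look('l7')"
```

```text
18.75 [ 0.4  0.7 -4.8] [ 0.49087162 -0.40462741  0.23738391] [-1.54917623e+02  8.20693698e-02 -1.78586919e+02] [ 17.8  18.2   8.2 106.2  27.3  47.2  99.6]
t rim [ 0.4725 -0.3297] 0.0214 23
s rim [ 0.4848 -0.3852] 0.0585 22
```

View pics/l7.png

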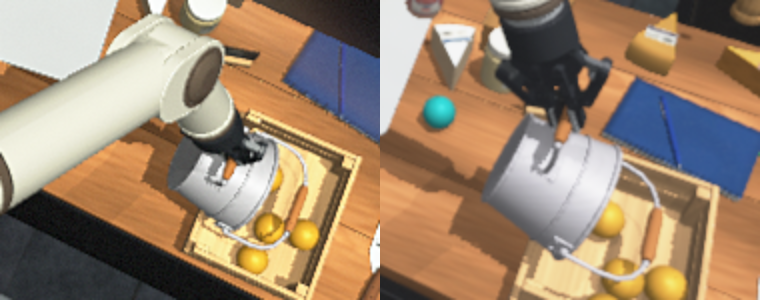

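All four cheeses are in the crate, left half at (277,180), (268,225), (305,234) and (252,260). The pail hangs free at -4.8 N. Holding briefly while I compute the return arc, kept slightly high.

{"name": "arm_command", "arguments": {
  "targets": [
    {"fingers":0,"translation":[0,0,0],"angular":[0,0,0]},
    {"fingers":0,"translation":[0,0,0],"angular":[0,0,0]},
    {"fingers":0,"translation":[0,0,0],"angular":[0,0,0]},
    {"fingers":0,"translation":[0,0,0],"angular":[0,0,0]},
    {"fingers":0,"translation":[0,0,0],"angular":[0,0,0]},
    {"fingers":0,"translation":[0,0,0],"angular":[0,0,0]},
    {"fingers":0,"translation":[0,0,0],"angular":[0,0,0]},
    {"fingers":0,"translation":[0,0,0],"angular":[0,0,0]},
    {"fingers":0,"translation":[0,0,0],"angular":[0,0,0]},
    {"fingers":0,"translation":[0,0,0],"angular":[0,0,0]}
  ]
}}

```text
time_s: 19.75
ee_pos: [0.4909, -0.4028, 0.2364]
eef_rot: [-155.0, 0.0, -178.5]
ft_force: [0.5, -0.2, -4.5]
finger_gap: 0.166
```

```bash
python3 - <<'E'
from h import *
st=read_state(); print(st["ft_force"].round(1),st["ee_pos"])
def G(t):
    t0=20.5; a=np.radians(t); c,s=np.cos(a),np.sin(a)
    if t<t0: return np.array([-.028-.178*c+.03*s, .178*s+.03*c])
    return np.array([-.187*c-.027*s, .05+.187*s-.027*c])
# world TCP (y,z) for arc angle t: grasped at y -.2033, z .018 with G(0)
W=lambda t:np.array([-.2033-(G(t)[0]-G(0)[0]), .018+G(t)[1]-G(0)[1]+.008*min(1,t/40)])
th=np.r_[97,np.linspace(97,70,11)[1:],np.linspace(70,40,11)[1:],np.linspace(40,14,11)[1:],np.linspace(14,0,11)[1:]]
c,s=np.cos(np.radians(25)),np.sin(np.radians(25))
for k in range(4):
    w0=st["ee_pos"][1:] if k==0 else W(th[10*k]); print(w0)
    for t in th[10*k+1:10*k+11]:
        d=(W(t)-w0)*1e3; print(round(t,1),(d[0]*c-d[1]*s).round(0),(-d[0]*s-d[1]*c).round(0))
E
```

```text
[ 0.5 -0.2 -4.5] [ 0.49085492 -0.40275371  0.23639116]
[-0.40275371  0.23639116]
94.3 7.0 -1.0
91.6 15.0 -4.0
88.9 23.0 -7.0
86.2 32.0 -9.0
83.5 41.0 -11.0
80.8 50.0 -12.0
78.1 58.0 -13.0
75.4 67.0 -13.0
72.7 76.0 -14.0
70.0 85.0 -13.0
[-0.31997053  0.21248798]
67.0 10.0 1.0
64.0 20.0 2.0
61.0 29.0 4.0
58.0 39.0 6.0
55.0 48.0 9.0
52.0 58.0 13.0
49.0 67.0 16.0
46.0 76.0 21.0
43.0 84.0 25.0
40.0 93.0 31.0
[-0.24869442  0.14551808]
37.4 7.0 5.0
34.8 14.0 11.0
32.2 21.0 17.0
29.6 28.0 23.0
27.0 34.0 30.0
24.4 40.0 36.0
21.8 46.0 44.0
19.2 51.0 50.0
16.6 58.0 55.0
14.0 65.0 61.0
[-0.21584502  0.06297097]
12.6 3.0 3.0
11.2 7.0 7.0
9.8 10.0 10.0
8.4 13.0 13.0
7.0 16.0 17.0
5.6 19.0 20.0
4.2 22.0 24.0
2.8 25.0 28.0
1.4 28.0 32.0
0.0 30.0 35.0
```

{"name": "arm_command", "arguments": {
  "targets": [
    {"fingers":0,"translation":[0,5,-1],"angular":[0,0,0]},
    {"fingers":0,"translation":[0,13,-4],"angular":[0,0,0]},
    {"fingers":0,"translation":[0,23,-7],"angular":[0,0,0]},
    {"fingers":0,"translation":[0,32,-9],"angular":[0,0,0]},
    {"fingers":0,"translation":[0,41,-11],"angular":[0,0,0]},
    {"fingers":0,"translation":[0,50,-12],"angular":[0,0,0]},
    {"fingers":0,"translation":[0,58,-13],"angular":[0,0,0]},
    {"fingers":0,"translation":[0,67,-13],"angular":[0,0,0]},
    {"fingers":0,"translation":[0,76,-14],"angular":[0,0,0]},
    {"fingers":0,"translation":[0,85,-13],"angular":[0,0,0]}
  ]
}}

```text
time_s: 20.75
ee_pos: [0.4895, -0.3193, 0.2126]
eef_rot: [-155.0, 0.1, -178.5]
ft_force: [-0.4, 4.3, 3.7]
finger_gap: 0.165
```

{"name": "arm_command", "arguments": {
  "targets": [
    {"fingers":0,"translation":[0,10,1],"angular":[0,0,0]},
    {"fingers":0,"translation":[0,20,2],"angular":[0,0,0]},
    {"fingers":0,"translation":[0,29,4],"angular":[0,0,0]},
    {"fingers":0,"translation":[0,39,6],"angular":[0,0,0]},
    {"fingers":0,"translation":[0,48,9],"angular":[0,0,0]},
    {"fingers":0,"translation":[0,58,13],"angular":[0,0,0]},
    {"fingers":0,"translation":[0,67,16],"angular":[0,0,0]},
    {"fingers":0,"translation":[0,76,21],"angular":[0,0,0]},
    {"fingers":0,"translation":[0,84,25],"angular":[0,0,0]},
    {"fingers":0,"translation":[0,93,31],"angular":[0,0,0]}
  ]
}}

```text
time_s: 21.75
ee_pos: [0.4887, -0.2448, 0.1444]
eef_rot: [-155.2, 0.2, -178.3]
ft_force: [-1.0, 15.0, 7.1]
finger_gap: 0.161
```

```bash
python3 -c "
from look import *
look('l8')"
```

```text
21.85 [-1.6 13.6  5.1] [ 0.48772194 -0.24393399  0.14298507] [-1.55242102e+02  1.98138695e-03 -1.78196220e+02] [  3.3  20.6   5.4 117.8  34.4  42.5  74.2]
t rim [ 0.4906 -0.3424] 0.072 63
t bail 57 [ 0.483  -0.2387  0.1618] -0.4 0.076
s rim [ 0.4932 -0.3426] 0.0718 115
s bail 69 [ 0.47   -0.2363  0.1629] 34.9 0.041
```

View pics/l8.png

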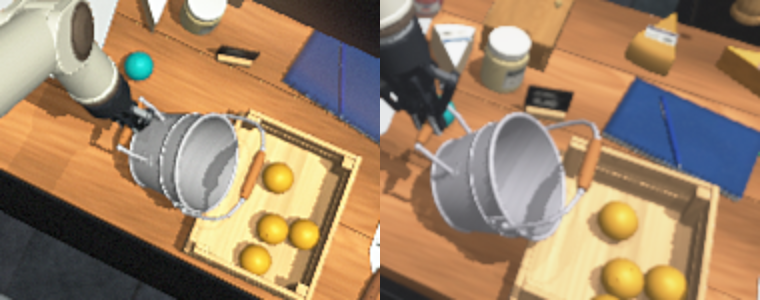

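The pail is empty and tilted about 45°, with four cheeses in the crate at (278,178), (272,228), (305,234) and (256,260). The tool feels +13 N in y, so the wall is jamming the lip slightly. I take the rest of the descent about 10 mm farther out.

{"name": "arm_command", "arguments": {
  "targets": [
    {"fingers":0,"translation":[0,6,0],"angular":[0,0,0]},
    {"fingers":0,"translation":[0,11,0],"angular":[0,0,0]},
    {"fingers":0,"translation":[0,16,1],"angular":[0,0,0]},
    {"fingers":0,"translation":[0,20,5],"angular":[0,0,0]},
    {"fingers":0,"translation":[0,25,10],"angular":[0,0,0]},
    {"fingers":0,"translation":[0,31,18],"angular":[0,0,0]},
    {"fingers":0,"translation":[0,38,26],"angular":[0,0,0]},
    {"fingers":0,"translation":[0,45,34],"angular":[0,0,0]},
    {"fingers":0,"translation":[0,51,42],"angular":[0,0,0]},
    {"fingers":0,"translation":[0,56,49],"angular":[0,0,0]}
  ]
}}

```text
time_s: 22.85
ee_pos: [0.4858, -0.2187, 0.0756]
eef_rot: [-155.0, -0.0, -178.5]
ft_force: [-0.0, 2.9, 0.1]
finger_gap: 0.166
```

```bash
python3 -c "
from look import *
look('l9')"
```

```text
22.95 [ 0.1  1.4 -0.9] [ 0.48474117 -0.21916051  0.07514918] [-154.98484672   -0.18028157 -178.48097939] [ -0.9  27.3   6.8 120.3  38.8  36.2  64.2]
t rim [ 0.4858 -0.3462] 0.0778 63
t bail 142 [ 0.4878 -0.3765  0.2185] 2.0 0.078
s rim [ 0.4875 -0.3486] 0.0772 127
s bail 169 [ 0.4887 -0.3783  0.2213] 3.0 0.077
```

{"name": "arm_command", "arguments": {
  "targets": [
    {"fingers":0,"translation":[0,5,4],"angular":[0,0,0]},
    {"fingers":0,"translation":[0,11,9],"angular":[0,0,0]},
    {"fingers":0,"translation":[0,16,14],"angular":[0,0,0]},
    {"fingers":0,"translation":[0,21,19],"angular":[0,0,0]},
    {"fingers":0,"translation":[0,26,24],"angular":[0,0,0]},
    {"fingers":0,"translation":[0,31,29],"angular":[0,0,0]},
    {"fingers":0,"translation":[0,35,33],"angular":[0,0,0]},
    {"fingers":0,"translation":[0,39,38],"angular":[0,0,0]},
    {"fingers":0,"translation":[0,42,41],"angular":[0,0,0]},
    {"fingers":0,"translation":[0,43,43],"angular":[0,0,0]}
  ]
}}

```text
time_s: 23.95
ee_pos: [0.4853, -0.1978, 0.019]
eef_rot: [-155.0, -0.0, -178.5]
ft_force: [-0.1, -0.1, -1.7]
finger_gap: 0.169
```

```bash
python3 -c "
from look import *
look('l10')"
```

```text
24.05 [ 0.5 -0.8 -1.8] [ 0.48536182 -0.19780617  0.01921596] [-1.55020134e+02 -2.47298254e-02 -1.78462786e+02] [ -4.9  33.7   8.6 121.1  42.3  30.8  56. ]
t rim [ 0.4863 -0.3077] 0.0793 237
t tip 51 [ 0.4783 -0.1925  0.0356] -0.2 0.079
t bail 121 [ 0.4869 -0.3063  0.2088] 1.8 0.077
s rim [ 0.4872 -0.3103] 0.0791 273
s tip 46 [ 0.4629 -0.1952  0.0392] -0.6 0.03
s bail 158 [ 0.4906 -0.3084  0.2111] 2.7 0.083
```

View pics/l10.png

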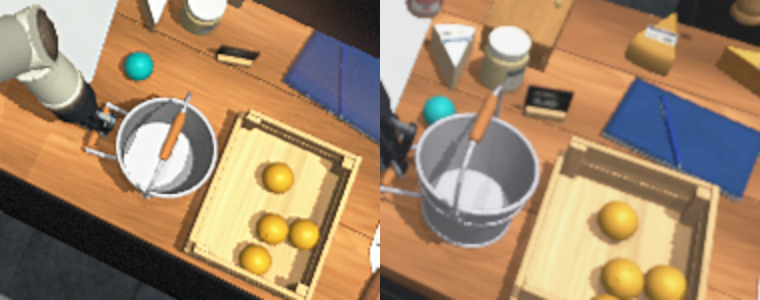

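The pail is upright and empty, and four cheeses sit in the crate. A small residual lift of 1.8 N remains. I lower 1 mm, open, and back out along the tool axis.

{"name": "arm_command", "arguments": {
  "targets": [
    {"fingers":0,"translation":[0,0.5,1],"angular":[0,0,0]},
    {"fingers":0,"translation":[0,0.5,1],"angular":[0,0,0]},
    {"fingers":0.2,"translation":[0,0.5,1],"angular":[0,0,0]},
    {"fingers":0.28,"translation":[0,0.5,1],"angular":[0,0,0]},
    {"fingers":0.34,"translation":[0,0.5,0],"angular":[0,0,0]},
    {"fingers":0.38,"translation":[0,0.5,0],"angular":[0,0,0]},
    {"fingers":0.38,"translation":[0,0.5,0],"angular":[0,0,0]},
    {"fingers":0.38,"translation":[0,0.5,-5],"angular":[0,0,0]},
    {"fingers":0.38,"translation":[0,0,-14],"angular":[0,0,0]},
    {"fingers":0.38,"translation":[0,0,-26],"angular":[0,0,0]}
  ]
}}

```text
time_s: 25.05
ee_pos: [0.4848, -0.187, 0.0437]
eef_rot: [-155.0, -0.0, -178.5]
ft_force: [-0.5, 0.4, 0.1]
finger_gap: 0.38
```

{"name": "arm_command", "arguments": {
  "targets": [
    {"fingers":0.38,"translation":[0,0,-15],"angular":[0,0,0]},
    {"fingers":0.38,"translation":[0,0,-32],"angular":[0,0,0]},
    {"fingers":0.38,"translation":[0,0,-50],"angular":[0,0,0]},
    {"fingers":0.38,"translation":[0,0,-70],"angular":[0,0,0]},
    {"fingers":0.38,"translation":[0,0,-90],"angular":[0,0,0]},
    {"fingers":0.38,"translation":[0,0,-108],"angular":[0,0,0]},
    {"fingers":0.38,"translation":[0,0,-122],"angular":[0,0,0]},
    {"fingers":0.38,"translation":[0,0,-130],"angular":[0,0,0]},
    {"fingers":0.38,"translation":[0,0,-130],"angular":[0,0,0]},
    {"fingers":0.38,"translation":[0,0,-130],"angular":[0,0,0]}
  ]
}}

```text
time_s: 26.05
ee_pos: [0.4835, -0.1323, 0.161]
eef_rot: [-155.0, 0.0, -178.5]
ft_force: [0.0, 0.1, 0.0]
finger_gap: 0.379
```

```bash
python3 - <<'E'
from look import *
look('l11',e=(.487,-.309))
for n in("top","scene"):
    s=snapshot(n);P=cloud(s);hsv=cv2.cvtColor(s["pixels"],cv2.COLOR_RGB2HSV)
    m=((hsv[...,0]>=14)&(hsv[...,0]<28)&(hsv[...,1]>190)&(abs(P[...,0]-.49)<.12)&(abs(P[...,1]+.509)<.1)&(P[...,2]>.035)).astype(np.uint8)
    m=cv2.erode(m,np.ones((3,3))); k,l,st,c=cv2.connectedComponentsWithStats(m)
    for i in range(1,k):
        if st[i,4]>15: q=P[l==i]; print(n,st[i,4],np.nanmedian(q,0).round(3),np.nanmax(q[:,2]).round(3))
    q=P.reshape(-1,3); b=q[(np.hypot(q[:,0]-.487,q[:,1]+.309)<.09)&(q[:,2]>.113)&(q[:,2]<.119)]
    A=np.c_[b[:,:2]-b[:,:2].mean(0),np.ones(len(b))]; print('rim plane slope',np.linalg.lstsq(A,b[:,2],rcond=None)[0].round(4))
E
```

```text
26.15 [ 0.1  0.  -0.6] [ 0.4830876  -0.13264154  0.16042425] [-1.54989645e+02 -7.35880596e-02 -1.78513937e+02] [ -7.5  17.9   2.4 118.7  32.4  50.   63.7]
t rim [ 0.4866 -0.3073] 0.0793 237
t tip 98 [ 0.48   -0.1922  0.0357] 2.8 0.082
t bail 121 [ 0.4857 -0.3053  0.2094] 2.1 0.077
s rim [ 0.4876 -0.3096] 0.0791 292
s tip 106 [ 0.4853 -0.1947  0.0384] 0.7 0.072
s bail 156 [ 0.4882 -0.3077  0.2109] 2.5 0.079
top 56 [ 0.529 -0.497  0.057] 0.065
top 137 [ 0.457 -0.554  0.058] 0.07
top 54 [ 0.395 -0.515  0.059] 0.069
rim plane slope [-0.0006 -0.0017  0.1159]
rim plane slope [-0.0022 -0.002   0.1169]
```

View pics/l11.png

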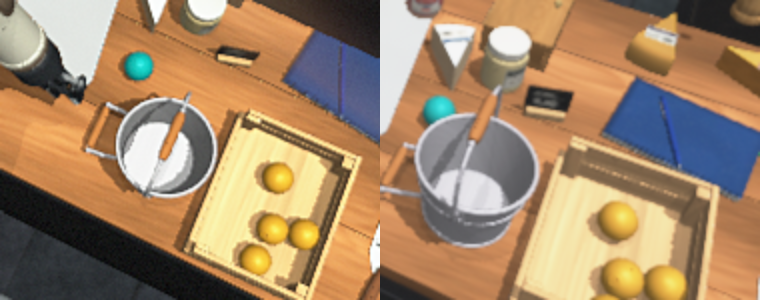

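The pail is level, empty and released, the four cheeses (two merged in one mask) lie on the crate floor, and the arm is clear. Handing in.

```bash
python3 -c "
from workcell import close_job
print(close_job())"
```

```text
the job is handed in; nothing more can be done
None
```

I carried the pail by its bail to 90 mm in front of the crate's low side and let it go. Then I took the tipping handle, tipped the pail over the edge until it hung free, stood it upright again and released it. I handed the job in at about 26 s of the 72 s allowed; the hand-in gives no verdict.

**Last checks:**
- **Pail:** it stands empty and released at about (0.487, -0.309). The rim plane is level to about 0.2° and 116 mm up, and the wrist force is about zero.
- **Cheeses:** all four are visible in the crate, at rest across the last pictures. The colour mask measured three blobs, because two touching cheeses merged, with their tops 65–70 mm up. So I confirmed the count of four by eye, not by measurement.
- **Other goods:** the mustard jar, wedge and price card look unmoved. I judged that from the pictures and did not measure it.

**What disagreed:**
- **Jamming at the edge:** the pail jammed lightly there on both passes, with up to about 15 N at the wrist. I cleared it by raising the arc 10 mm while tipping and by moving 10 mm farther out on the way back.
- **Cameras:** the two cameras differ by about 2.5 mm in y, close to their stated accuracy.
- **Tilt:** I did not measure the tilt while tipped; the pictures show it near its free-hanging angle.
- **Pictures:** I viewed 12, two over the budget of 10.

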